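# Shut and latch the sample chamber

### The arm

A 6-joint arm with a two-finger parallel gripper is mounted at the origin on a cart in front of the work surface, level with it; the furniture and walls round the work are solid. World frame = base frame: x ahead of the robot, y to its left, z up, the work surface at z = 0. Lengths are in m, angles in rad, forces in N, time in s.
With the tool pointing down it reaches from about 0.325 to 0.775 m from the base axis. Payload 5.5 kg.
Tool frame: the origin (TCP) lies between the finger pads; the fingertips stand 8 mm ahead of it and the grasp point (between the pads) lies 11 mm behind it (tcp_to_tips is the distance from the TCP to the fingertips, in m); z points along the fingers, y is the line along which they close (so a half turn about z gives the same grasp; the last joint's range is limited). The gripper opens to 88 mm and grips with 3 to 60 N. Pads are 20 mm wide; open, the fingers measure 115 mm over their backs; the gripper's body (75 mm by 178 mm) begins 61 mm behind the grasp point.
Start: joints at [-1.211, 0.091, 1.231, -0, 1.82, -0.057], TCP at [0.243, -0.549, 0.231] pointing down, gripper open.
Joint ranges: [-2.87, 2.87], [-0.86, 2.18], [0.17, 2.46], [-1.51, 4.65], [0.06, 2.69], [-2.65, 2.65]. Speed limits (rad/s): [2.57, 2.57, 3.01, 3.14, 3.14, 3.14].

### API

Orientations are given as a unit quaternion [w, x, y, z].
In Python, from bench import * gives the robot as it stands. Calls block until the motion is done:
- move_to(position, orientation): joint-space move of the TCP to a pose.
- move_l(position, speed=0.15, orientation=None): straight line of the TCP; orientation=None keeps the orientation; speed is the mean speed in m/s.
- movej(angles): joint-space move.
- gripper_open() and close(): open the fingers fully, or close them until they stop; the grip force is fixed at half the most.
- hold(seconds).
- inverse_kinematics(position, orientation): joint angles nearest the present ones, or None.
- state(): the state.
- get_image(name): name is "side" or "top" or "wrist"; returns a dict with "frame" (420x560x3 uint8, blue, green, red), "depth" (420x560 float32, m along the optical axis (not along the pixel's ray), 0 where there is no reading), "camera_matrix" (3x3 intrinsics, pixels), "k1" (the pictures are not rectified: a ray, as slopes to the right and down, at radius r is drawn at 1 + k1 r^2 times it, then the intrinsics apply), "view" (4x4, takes a point from world to camera coordinates). Camera axes: x right, y up, looking along -z (the intrinsics and any distortion apply to the point x, -y, -z); pixel columns grow to the right and rows downward; lengths in m; the calibration is good to about 2 mm. A picture is of the moment at which its call begins.
A pose or a line that the arm cannot do raises IKError and nothing moves.
- job_done(): hands the job in; it is judged then, once.
The state is a dict: "time": time; "joint_pos": joint angles; "dq": joint speeds; "joint_torque": joint torques, N m; "ee_pos": TCP position; "ee_rot": TCP orientation; "ft_force": force on the tool from outside, world axes, zero at the start; "moment": the same for the moment, N m; "finger_gap": finger opening in m; "finger_force": force on a finger pad.
Only numpy, scipy, OpenCV 4.12 (cv2) and the standard library are available. Lean on these libraries where they do the work, as an engineer would, in place of code of your own. Each camera call takes 0.05 s, during which the arm holds its last target. There are 200 camera calls.

### The job

Lower the lid of the aluminium sample chamber gently until it is down on its seal. Then turn the latch handle over the lid so that its roller climbs the keeper's ramp and drops into the notch behind the crest, holding the lid down flush; feel for the notch and do not force the handle, neither down on the ramp nor against the stop behind the notch. Leave everything else on the bench where it is.

Things in the scene. Friction and masses are not known exactly. Their poses are not given: they have to be found in the camera images.
- chamber: Aluminium sample chamber, fixed to the bench, 160 x 160 mm and 70 mm high, with foil pots inside. Origin: centre of its underside; x points from its front (handle) to its back (lid hinge), y to its left, z up.
- lid: Flat aluminium lid, 164 x 164 x 10 mm, with a small round window. Frame: origin on the hinge line (as lid_hinge), turning with the lid; shut, its axes are the chamber's and its upper face lies 80 mm above the bench. It carries the steel keeper (see notch_nominal).
- lid_swing (a joint): Lid angle, rad: 0 flush, positive raised, at most 1.5; starts raised. The stiff hinge holds the lid at any angle (some 2.5 N at the tab moves it). The rubber seal below gives 3 mm; a lid pressed down but not latched may stand up again by about 0.01 rad.
- lid_hinge (a point): Middle of the lid's hinge line at the back of the chamber, which runs along the chamber's y, 76 mm above the bench.
- lid_tab (a point): Lift tab at the lid's front edge, 55 mm left of the middle: 34 mm wide, 6 mm thick, sticking out 20 mm beyond the lid's edge. The point is in the middle of its upper face, 178 mm in front of the hinge line and, with the lid shut, 3 mm above it; press here to lower the lid.
- handle: Dark steel latch handle on an upright spindle at the chamber's front: hub, level arm 131 mm long, under it an 8 mm roller 60 to 86 mm from the spindle, a black knob upright at the end. A spring holds it down: 4 N (besides its weight, 2 N) and 0.4 N more per mm of lift. Origin on the spindle, 80 mm above the bench when down; its -y axis points along the arm.
- handle_turn (a joint): Handle angle in rad about the upright spindle, counter-clockwise from above: 0 when the arm points to the chamber's right (its -y), 1.57 when the arm points straight back over the lid (its +x). It starts between -0.25 and 0, clear of the lid; free to 2.3.
- handle_lift (a joint): Lift of the whole handle in m: 0 when down, about 0.007 on the crest of the keeper, about 0.0025 in the notch.
- handle_knob (a point): Middle of the handle's upright knob: 18 mm thick, 42 mm high, 120 mm from the spindle axis; its top lies 21 mm above this point, the top of the arm (10 mm thick) 20 mm below it.
- handle_pivot (a point): Point on the handle's spindle axis, 127 mm above the bench, level with the middle of the knob when the handle is down.
- foil_pot: Foil-lined pot, 43 mm wide, 41 mm high; bystander. Origin under its centre.
- tweezers: Steel tweezers lying flat, 129 mm long; bystander. Origin under the centre.
- petri_dish: Glass petri dish, 91 mm wide, 16 mm high; bystander. Origin under its centre.
- timer: Small bench timer, 62 x 68 x 22 mm; bystander. Origin under its centre.
- notebook: Dark lab notebook, 210 x 150 x 17 mm; bystander. Origin under its centre.
- beaker: Glass beaker, 73 mm wide, 94 mm high; bystander. Origin under its centre.
- wash_bottle: White wash bottle with bent spout, 214 mm high; bystander. Origin under its centre.
- notch_nominal (a point): Middle setting of the keeper's notch floor, 72 mm from the spindle (handle at 1.5 rad). Along the roller's path from the right: ramp climbing 14 mm over 38 mm, 5 mm crest, notch 12 mm wide and 5 mm deep, stop 19 mm above the lid. The keeper is clamped anywhere on a slotted quadrant, up to 22 mm either way along the path (notch at 1.2 to 1.8 rad): where exactly must be felt.

How it is judged:
On the way, in this order (a step that is already met when the one before it is completed fails the run):
1. the lid is down on its seal while the handle is still clear of it (value of joint lid_swing below 0.03 rad and value of joint handle_turn below 0.5 rad), for 0.2 s.
2. the handle's roller has ridden up the keeper's ramp (value of joint handle_lift above 0.0045 m and contact force between handle and lid above 3 N), for 0.04 s.
At the end, for the whole second after the job is handed in: The lid is flush (within 0.012 rad, 2 mm at its front edge) and the handle lies at rest with its roller dropped into the keeper's notch (handle 1 to 4.2 mm above its low position, turned to between 1.15 and 1.9 rad, pressing on the keeper with over 3 N) (value of joint lid_swing below 0.012 rad and value of joint handle_turn between 1.15 and 1.9 rad and value of joint handle_lift between 0.001 and 0.0042 m and angular speed of each of handle, lid below 0.1 rad/s and contact force between handle and lid above 3 N); the robot touches nothing.
It fails at once if the handle is forced against the keeper or the lid (more than 22 N) (contact force between handle and lid above 22 N).
It fails at once if the lid is slammed (closing faster than 2.5 rad/s) (velocity of joint lid_swing below -2.5 rad/s).
It fails at once if the lid is pressed by the robot with more than 45 N (contact force between the arm and lid above 45 N).
It fails at once if another thing on the bench is moved (more than 15 mm) (distance of any of foil_pot, tweezers, petri_dish, timer, notebook, beaker, wash_bottle from where it was at the start of the episode above 0.015 m).
It also fails if it takes over 58 s, if anything falls off the work surface, if the arm or the gripper's body presses on something with over 40 N, if the wrist force passes 120 N, or if a joint passes its speed limit or range.

## Working session

There is one attempt and no reset: what is moved stays moved. The work goes in short steps, each a Python script; the robot and the scene stay as the last script left them, time stands still between calls to the robot, and variables do not carry over. Pictures are saved under pics/ and viewed, at most 10 in all, crops included, and the job is handed in when it is done.

```bash
ls; mkdir -p pics; python3 - <<'E'
from bench import *
import cv2,numpy as np,pickle
d={n:get_image(n) for n in("top","side")}
pickle.dump(d,open("d0.pkl","wb"))
for n in d:
    cv2.imwrite(f"pics/{n}0.png",d[n]["frame"]); print(n,d[n]["camera_matrix"].tolist(),d[n]["k1"],np.round(d[n]["view"],3).tolist())
print(state())
E
```

```text
pics
top [[394.60179950332815, 0.0, 284.11621578026796], [0.0, 394.60179950332815, 200.13171960217647], [0.0, 0.0, 1.0]] -0.08471492331034372 [[0.01, -1.0, 0.003, -0.04], [0.987, 0.01, 0.16, -0.566], [-0.16, 0.001, 0.987, -1.094], [0.0, 0.0, 0.0, 1.0]]
side [[426.3380329676902, 0.0, 281.9942504140056], [0.0, 426.3380329676902, 204.3083509517093], [0.0, 0.0, 1.0]] 0.01872801935528498 [[-0.997, -0.073, -0.019, 0.53], [0.029, -0.605, 0.796, -0.113], [-0.069, 0.793, 0.605, -1.169], [0.0, 0.0, 0.0, 1.0]]
{'time': 0.1, 'joint_pos': array([-1.21070347e+00,  9.17900031e-02,  1.23174326e+00,  6.02250507e-06,
        1.81981334e+00, -5.66760289e-02]), 'dq': array([-0.00050282, -0.0003231 , -0.00184983,  0.00033299,  0.00056085,
       -0.00103738]), 'joint_torque': array([ 3.75764823e-03, -4.47857809e+01, -4.07569134e+01,  7.01940665e-02,
        2.84456142e-02, -1.15802022e-04]), 'ee_pos': array([ 0.24280959, -0.54839983,  0.22962864]), 'ee_rot': array([-8.67339362e-04,  9.78365888e-01,  2.06880208e-01, -1.29648600e-04]), 'ft_force': array([1.18638398, 0.4507548 , 0.42813346]), 'moment': array([ 0.00192161, -0.02565858, -0.00437608]), 'finger_force': 0.0, 'finger_gap': 0.08799511430103261}
```

View pics/top0.png

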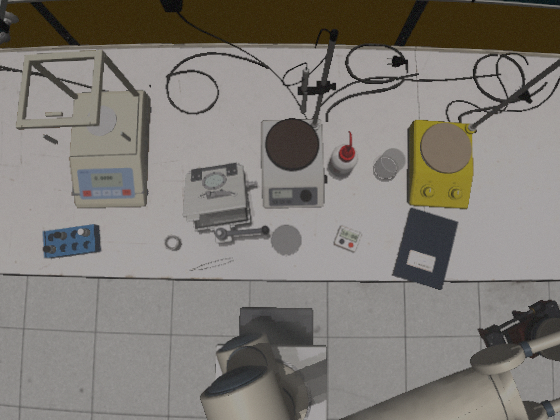

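View pics/side0.png

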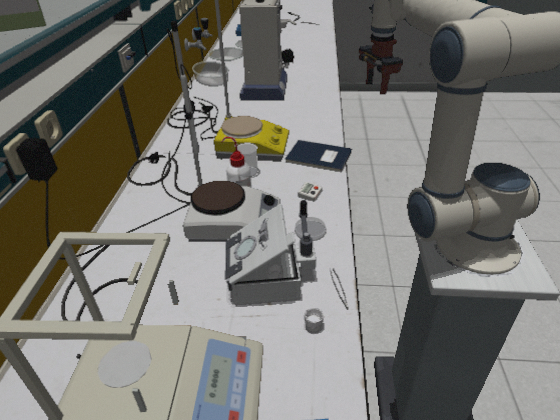

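The top view shows the chamber at about (217,197) with the lid raised. The handle hub is near (222,235), with the knob at (264,231). I'll enlarge that area and turn its depth into world points.

```bash
cat > h.py <<'E'
import cv2,numpy as np,pickle
def world(im,uv,depth=None,z=None):
    K=im["camera_matrix"];k=im["k1"];V=np.array(im["view"])
    uv=np.atleast_2d(np.array(uv,float))
    p=cv2.undistortPoints(uv[:,None],K,np.array([k,0,0,0.]))[:,0]
    r=np.c_[p[:,0],-p[:,1],-np.ones(len(p))]
    R=V[:3,:3];t=V[:3,3];c=-R.T@t;d=r@R
    if z is not None: s=(z-c[2])/d[:,2]
    else: s=np.array([im["depth"][int(round(v)),int(round(u))] for u,v in uv]) if depth is None else depth
    return c+d*s[:,None]
def grid(im,box):
    x0,y0,x1,y1=box
    uv=np.stack(np.meshgrid(np.arange(x0,x1),np.arange(y0,y1)),-1).reshape(-1,2)
    return uv,world(im,uv)
E
python3 - <<'E'
from h import *
d=pickle.load(open("d0.pkl","rb"))
a=cv2.resize(d["top"]["frame"][150:255,175:295],None,fx=6,fy=5.7,interpolation=cv2.INTER_CUBIC)
cv2.imwrite("pics/c1.png",a)
b=cv2.resize(d["side"]["frame"][190:310,215:345],None,fx=6,fy=5,interpolation=cv2.INTER_CUBIC)
cv2.imwrite("pics/c2.png",b)
im=d["top"]
# coarse height map in mm
for v in range(156,252,4):
    print(v,' '.join('%4d'%(1000*world(im,[(u,v)])[0,2]) for u in range(176,282,4)))
E
```

```text
156    0    1    3    1   -2    1    0    4   -2    3    0    1    1    1    2    1    0    0    3    0   -1    0   79  110  111  113  111
160    1    0    3    2    2    1    0    2    3    6   -1    1    4    4    2    2    0    0    2   -1    2    0   80   80  108  113  114
164    2    1    2    5    0    0    0    2    1    0    0   -1   -4   80   85   80    0    3    0    1    0    2   81   81   80  104  113
168    3    1    0    0    1    1   75   82   80   83   82   82   82   89   90   96   87   -5   -1    0    1    2   82   79   81   82  104
172    0    0   -2    3   87   91   90   84   85   89   99   91   91  105  101  104   98   36    0    3    0    3   82   81   81   82   79
176    4    1    0   90  101   99   97   92  102  102   98  101  111  104  103  107  113   58    4    0    0    2   77   77   78   76   77
180    0    1   -2  104  105 1171  106  112  109  110  111  115  119  112  115  114  117  114    3    4    1    1   73   72   68   74   73
184    0   -1    2  108  109  111  113  121  121  116  123  123  126  124  126  123  128  126   47   46   44    0   70   66   6
[... 1535 characters left out ...]
    3
232    1    0    4    4    5    0   -2    0    1    0  121  139  120  104  101  104  107  105  105  107  109  106  142  107    0   -1    0
236   -2    2    2    6    2    2    1    3    2   -1  122  132  124   77   61    0    3   -1    0    0    1   -1    0    1    2    2    4
240   20    2    0    1    3    0    0    0    0    0   77   81   76   79   74    0    0    0    0    1    0    0    1    0   -1    0    1
244   37    0    4    5    3   -1    2   -3    1   -3    2    0    0    0    1   -2    0    0    0   -3   -4    2    0    2    4    3    0
248    2   -2    2    2    1    3    0   -2   -1   -1    0   -1    2    1    3   -1    6    3    1   -2   -3    0    2    1    0    1    1
```

View pics/c1.png

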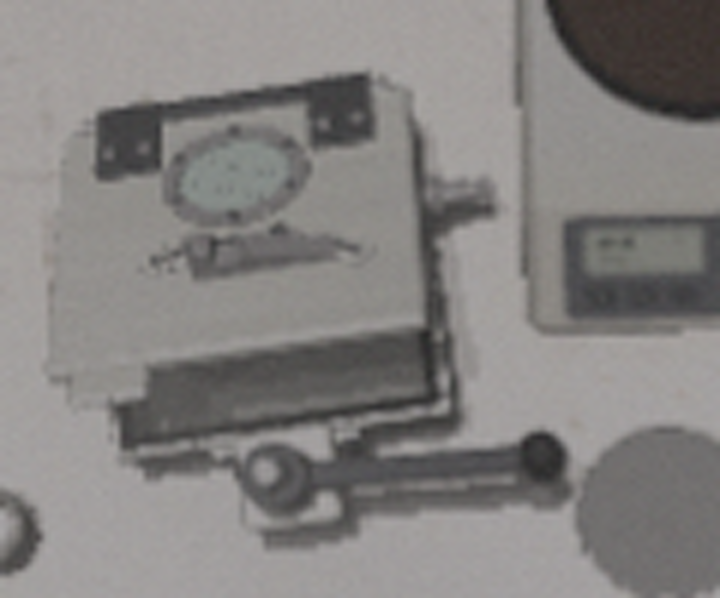

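View pics/c2.png

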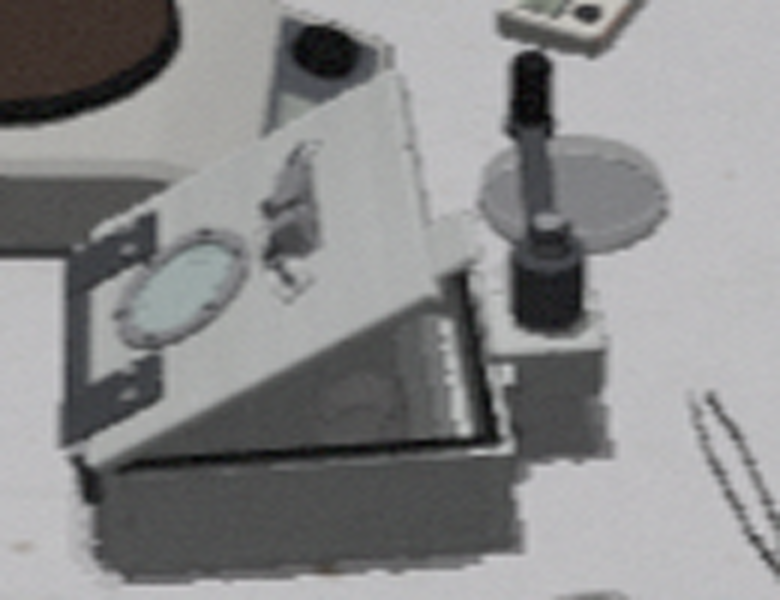

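The crops show the lid open about 40°, with its tab at top-view pixel (193,217). The spindle top is near (220,232) and the knob near (265,230). Next I'll fit the lid plane, hinge, spindle and knob.

```bash
python3 - <<'E'
from h import *
d=pickle.load(open("d0.pkl","rb")); im=d["top"]
uv,P=grid(im,(186,180,246,206))
ok=(P[:,2]>.08)&(P[:,2]<.2); Q=P[ok]
for t in(.02,.006,.004,.004):
    c=Q.mean(0); n=np.linalg.svd(Q-c)[2][2]; n*=np.sign(n[2]); Q=P[ok][abs((P[ok]-c)@n)<t]
ang=np.arccos(n[2]); print("n",n,"angle",ang,len(Q))
yax=np.cross([0,0,1],n); yax/=np.linalg.norm(yax)
# n tilts toward the back(+x chamber)?; y = z cross x
h=n.copy();h[2]=0;h/=np.linalg.norm(h); X=h; Y=np.cross([0,0,1],X)
print("X",X,"yaw",np.arctan2(X[1],X[0]))
# all lid inliers, extents
uv,P=grid(im,(180,160,250,226)); s=(P-c)@n; L=P[(abs(s)<.005)&(P[:,2]>.085)]
f=X*np.cos(ang)-np.array([0,0,1])*np.sin(ang) # along the lid towards hinge
a=(L-c)@f;b=(L-c)@Y
mid=L[(a>-.04)&(a<.04)]; bm=(mid-c)@Y
print("y extents",np.percentile(bm,[0.5,2,98,99.5]))
yc=(np.percentile(bm,1)+np.percentile(bm,99))/2
# hinge line: point in top plane where z-4mm*cos = 76mm: top = hinge+4mm*n
s0=((c[2]-.004*n[2])-.076)/np.sin(ang)
hinge=c+f*s0-.004*n+Y*yc
print("hinge",hinge); print("front extents a", np.percentile(a-s0,[.2,1,2]))
fr=L[(a-s0)<-.169]; print("tab", ((fr-hinge)@Y).min(),((fr-hinge)@Y).max(),len(fr))
tab=hinge-f*.178+.003*n+Y*.055; print("tab",tab); 
hs=hinge.copy();print("tab shut",hinge-X*.178+Y*.055+[0,0,.003]); print("chamber",hinge-X*.086)
# knob, spindle
u,P=grid(im,(256,222,276,240)); K=P[P[:,2]>.135]; print("knob",K.mean(0),K.max(0)-K.min(0),np.median(K[:,2]),len(K))
u,P=grid(im,(212,224,232,242)); S=P[P[:,2]>.112];T=P[P[:,2]>.129]; print("hub",S.mean(0),S.max(0)-S.min(0),len(S));print("spindle",T.mean(0),len(T),T.max(0)-T.min(0))
# knob via ray at z top
m=(im["frame"].max(2)<45); m[:222]=0;m[242:]=0;m[:,:255]=0;m[:,278:]=0
v,uu=np.nonzero(m); print("dark",uu.mean(),v.mean(),len(v), world(im,[(uu.mean(),v.mean())],z=.135))
E
```

```text
n [0.56831883 0.09421444 0.81739669] angle 0.6139189471010724 1381
X [0.98653581 0.16354538 0.        ] yaw 0.1642833568126751
y extents [-0.07880733 -0.07672377  0.0822717   0.0848658 ]
hinge [0.65065156 0.16618756 0.076     ]
front extents a [-0.18970189 -0.18614976 -0.17941531]
tab -0.07874487116968536 0.07888364986212561 136
tab [0.49982391 0.19693438 0.18099358]
tab shut [0.46605319 0.19133596 0.079     ]
chamber [0.56580948 0.15212266 0.076     ]
knob [0.47315025 0.01553974 0.14654949] [0.01573531 0.01579334 0.01068935] 0.1470520194871887 40
hub [0.46097988 0.13272678 0.13601646] [0.09350747 0.1825229  1.05819131] 112
spindle [0.46007403 0.12993382 0.16903067] 34 [0.08668036 0.17454066 1.03837117]
dark nan nan 0 [[nan nan nan]]<stdin>:31: RuntimeWarning: Mean of empty slice.
  ret = ret.dtype.type(ret / rcount)
```

```bash
cat >> h.py <<'E'
def down(psi): return [0.,float(np.cos(psi/2)),float(np.sin(psi/2)),0.]
E
python3 - <<'E'
from h import *
from bench import *
d=pickle.load(open("d0.pkl","rb")); im=d["top"]
u,P=grid(im,(212,224,232,242)); z=P[:,2]
S=P[(z>.112)&(z<.128)];T=P[(z>.129)&(z<.15)]
for n,A in(("hub",S),("spindle",T)): print(n,A.mean(0),(A.max(0)+A.min(0))/2,np.ptp(A,axis=0),len(A))
print("tab pix",world(im,[(192.8,217.5)],z=.181))
yaw=.155; close()
p=state()["ee_pos"]; move_l([p[0],p[1],.30],.25)
move_to([.495,.197,.275],down(yaw)); s=state(); print(s["time"],s["ee_pos"],s["ft_force"],s["finger_gap"])
im=get_image("wrist"); cv2.imwrite("pics/w1.png",im["frame"])
im=get_image("top"); pickle.dump(im,open("t1.pkl","wb"))
E
```

```text
hub [0.46137474 0.13394423 0.12162565] [0.46199652 0.13491658 0.11943059] [0.02930413 0.02950446 0.01304304] 78
spindle [0.46240533 0.13486678 0.13866492] [0.46207855 0.13491666 0.13829014] [0.01548585 0.01353983 0.01112186] 33
tab pix [[0.49695443 0.19706103 0.181     ]]
4.6417 [0.49528628 0.19639816 0.27499435] [ 0.03868583 -0.47695026  0.47748495] 0.0008595882152162821
```

View pics/w1.png

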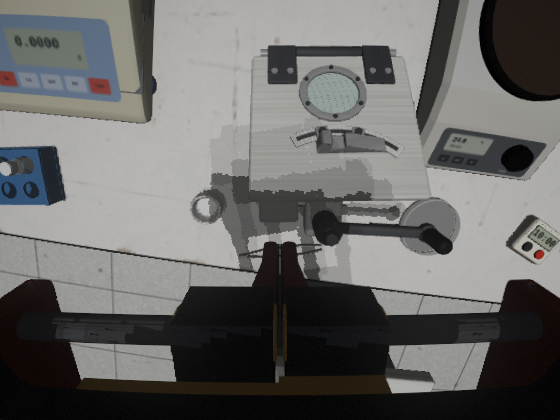

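The tab is at (279,212), the hub at (325,228) and the knob at (437,240), and the fingers are clear of all three. I'll lower the lid along its arc with force checks.

```bash
python3 - <<'E'
from h import *
from bench import *
yaw=.16; X=np.array([np.cos(yaw),np.sin(yaw),0]);Y=np.array([-X[1],X[0],0]);H=np.array([.6505,.1662,.076])
def tcp(th,g=0): # tip on the tab
    r=.176
    return H+Y*.055-X*(r*np.cos(th)-.003*np.sin(th))+np.array([0,0,r*np.sin(th)+.003*np.cos(th)+.008+.006*np.tan(max(th,0))+g])
move_l(tcp(.614,.012),.15,down(yaw)); 
f0=state()["ft_force"]; print("f0",f0,state()["time"])
for th in np.r_[.62,np.arange(.56,.05,-.08),.04,.02,.01]:
    move_l(tcp(th),.09); s=state(); f=s["ft_force"]-f0
    print(round(th,3),np.round(s["ee_pos"],4),np.round(f,1),round(s["time"],2))
    if f[2]>28: break
E
```

```text
f0 [-0.18542769  0.35069675 -0.10678679] 5.3667
0.62 [0.502  0.1979 0.1929] [ 0.5 -0.3  0.8] 5.64
0.56 [0.4959 0.197  0.1837] [ 0.   0.1 -0.9] 5.92
0.48 [0.4888 0.1958 0.1709] [0.1 0.4 0.4] 6.23
0.4 [0.4827 0.1948 0.1577] [ 0.7 -0.6 -0.1] 6.54
0.32 [0.4776 0.194  0.144 ] [-0.3  0.6  0.3] 6.85
0.24 [0.4735 0.1933 0.13  ] [0.6 0.  0.9] 7.16
0.16 [0.4704 0.1928 0.1156] [ 0.  -0.2 -1.1] 7.47
0.08 [0.4683 0.1924 0.1007] [ 0.9 -1.7 -0. ] 7.78
0.04 [0.468  0.1924 0.0937] [ 0.6  0.5 -0.2] 8.03
0.02 [0.468  0.1924 0.0905] [ 0.1 -0.3 -0. ] 8.28
0.01 [0.468  0.1924 0.0888] [1.  0.3 0.1] 8.53
```

```bash
python3 - <<'E'
from h import *
from bench import *
im=get_image("wrist"); s=get_image("side")
a=np.hstack([cv2.resize(im["frame"][0:300,150:470],(400,375)),cv2.resize(s["frame"][180:310,205:345],(400,375),interpolation=cv2.INTER_CUBIC)])
cv2.imwrite("pics/w2.png",a)
E
```

```text
(no output)
```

View pics/w2.png

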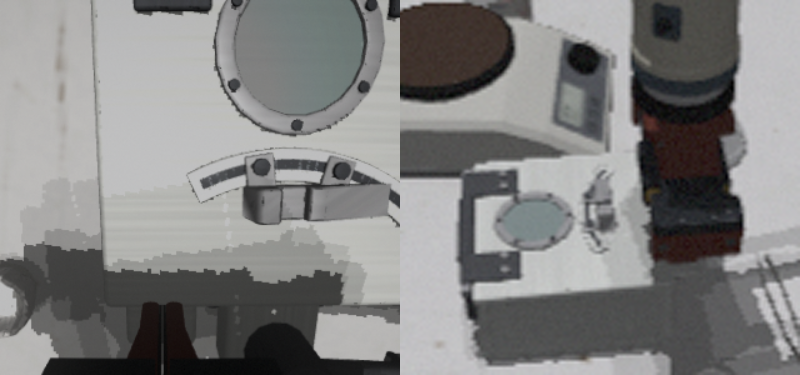

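The right half shows the lid down on the chamber with the fingers on its tab. The left half shows the keeper, with its stop on the left. I'll press on until the seal reacts.

```bash
python3 - <<'E'
from h import *
from bench import *
p=state()["ee_pos"].copy(); z=p[2]
for i in range(14):
    z-=.0007; move_l([p[0],p[1],z],.03); hold(.08)
    f=np.mean([state()["ft_force"][2] for _ in range(3)]); print(round(z,4),round(state()["ee_pos"][2],4),round(f,1))
    if f>14: break
hold(.3); print(state()["time"])
E
```

```text
0.0881 0.0884 2.1
0.0874 0.0881 5.6
0.0867 0.088 7.1
0.086 0.0879 11.2
0.0853 0.0878 14.3
10.5917
```

```bash
python3 - <<'E'
from h import *
from bench import *
p=state()["ee_pos"].copy()
move_l([p[0]-.01,p[1],.26],.3)
im=get_image("wrist"); pickle.dump(im,open("w3.pkl","wb")); t=get_image("top"); pickle.dump(t,open("t3.pkl","wb"))
cv2.imwrite("pics/w3.png",cv2.resize(im["frame"][80:290,200:480],(800,600),interpolation=cv2.INTER_CUBIC))
for n,q in(("wrist",im),("top",t)):
    uv,P=grid(q,(0,0,560,420)); yaw=.16; X=np.array([np.cos(yaw),np.sin(yaw),0]);Y=np.array([-X[1],X[0],0]);H=np.array([.6505,.1662,.076])
    a=(P-H)@X;b=(P-H)@Y
    m=(a<-.08)&(a>-.155)&(b>.03)&(b<.078)&(P[:,2]<.11)&(P[:,2]>.06)
    m|=(a<-.02)&(a>-.155)&(b>.06)&(b<.075)&(P[:,2]<.11)&(P[:,2]>.06)
    c=np.polyfit(a[m],P[m,2],1); print(n,"slope",c,m.sum(),"z at front",np.polyval(c,-.16))
print(state()["time"])
E
```

```text
wrist slope [0.01012558 0.07999791] 4083 z at front 0.07837781474824555
top slope [0.00763955 0.08130699] 369 z at front 0.08008465812667709
11.425
```

View pics/w3.png

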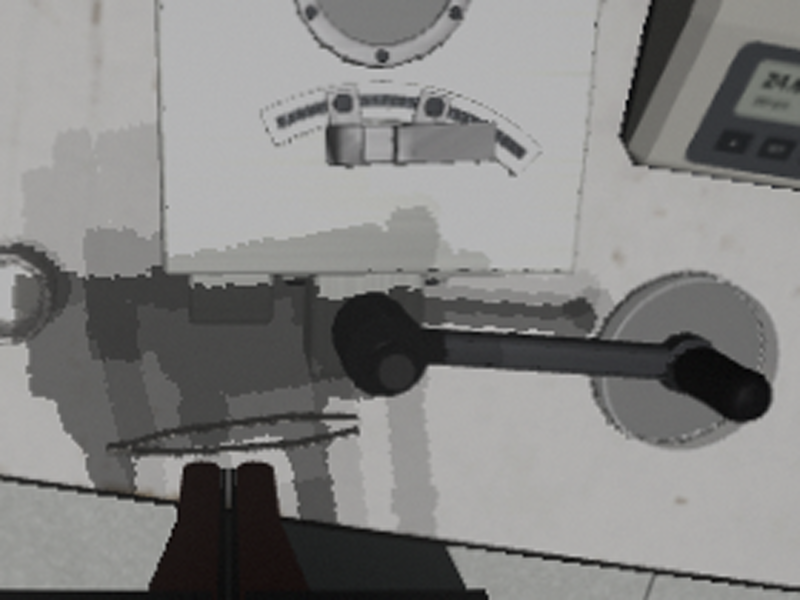

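The crop shows the lid flat. The keeper's stop is at crop x≈328–360, the notch around 373, and the ramp spans about 400–495. I'll estimate the notch angle, get behind the knob and sweep it to just before the ramp.

```bash
cat >> h.py <<'E'
S=np.array([.4621,.1349]); YAW=.16
rv=lambda w:np.array([np.sin(w),-np.cos(w)])
tv=lambda w:np.array([np.cos(w),np.sin(w)])
def tcp(w,d): return np.r_[S+.120*rv(w)-d*tv(w),.129]
def force(st,hold,w,n=4):
    F=[]
    for _ in range(n): hold(.015); F.append(st()["ft_force"])
    F=np.mean(F,0); return -F[:2]@tv(w),F[2]
def arm_z(im,w):
    uv,P=grid(im,(0,0,560,420)); q=P[:,:2]-S
    a=q@rv(w)
    m=(a>.035)&(a<.095)&(abs(q@tv(w))<.03)&(P[:,2]>.1015)&(P[:,2]<.125)
    if m.sum()<40: return None
    # handle direction from the arm's points
    c=np.polyfit(a[m],(q@tv(w))[m],1)
    return round(1000*np.median(P[m,2]),2),round(w+np.arctan(np.polyval(c,.07)/.07),3),int(m.sum())
E
python3 - <<'E'
from h import *
from bench import *
im=pickle.load(open("w3.pkl","rb"))
for x,y,z in((495,145,.08),(400,145,.094),(373,145,.089),(345,145,.099)):
    q=world(im,[(200+x*.35,80+y*.35)],z=z)[0][:2]-S; print(x,"r",np.linalg.norm(q).round(4),"w",np.arctan2(q[0],-q[1]).round(3))
w=np.arctan2(.4735-S[0],-(.0155-S[1])); print("w0",w, "arm", arm_z(im,w))
p=tcp(w,.04); move_to([*p[:2],.22],down(w)); move_l(p,.2); hold(.2)
im=get_image("wrist"); print("arm",arm_z(im,w)); pickle.dump(im,open("w4.pkl","wb"))
f0=force(state,hold,w,10); print("f0",f0,state()["time"])
d=.04
while d>.012:
    d-=.0015; move_l(tcp(w,d),.05); f=force(state,hold,w)[0]-f0[0]
    if f>1.2 or d<.019: print(round(d,4),round(f,2))
    if f>2: break
print(arm_z(get_image("wrist"),w),state()["time"])
E
```

```text
495 r 0.085 w 1.192
400 r 0.0734 w 1.666
373 r 0.0731 w 1.788
345 r 0.075 w 1.943
w0 0.09518884174262694 arm (np.float64(105.39), np.float64(0.127), 655)
arm (np.float64(105.4), np.float64(0.129), 2027)
f0 (np.float64(0.2373910235064512), np.float64(0.11989438289829626)) 13.225
0.019 0.03
0.0175 -0.42
0.016 -0.13
0.0145 -0.27
0.013 -0.12
0.0115 0.38
(np.float64(105.4), np.float64(0.196), 1890) 19.2917
```

```bash
python3 - <<'E'
from h import *
from bench import *
d=.0195
for w in np.arange(.2,1.01,.1): move_l(tcp(w,d),.15,down(w))
print("at",round(w,2),force(state,hold,w,2),arm_z(get_image("wrist"),w),state()["time"])
for i in range(24):
    w+=.025; move_l(tcp(w,d),.06,down(w)); f=force(state,hold,w,2)
    print(round(w,3),np.round(f,1),arm_z(get_image("wrist"),w) if i%2 else "",round(state()["time"],2))
    if f[0]>7: break
E
```

```text
at 1.0 (np.float64(0.1802230718391796), np.float64(-0.24256117637053234)) (np.float64(105.35), np.float64(1.04), 1923) 21.6333
1.025 [ 0.1 -0.9]  21.92
1.05 [0.2 0.1] (np.float64(105.36), np.float64(1.086), 1922) 22.25
1.075 [-0.2  0.3]  22.53
1.1 [0.1 0. ] (np.float64(105.38), np.float64(1.137), 1921) 22.87
1.125 [0.5 0.1]  23.15
1.15 [-0.2  0.1] (np.float64(105.38), np.float64(1.187), 1919) 23.48
1.175 [ 0.2 -0.1]  23.77
1.2 [-0.5  0.1] (np.float64(105.38), np.float64(1.236), 1923) 24.1
1.225 [-0.2 -0.1]  24.38
1.25 [2.3 0.6] (np.float64(105.36), np.float64(1.282), 1907) 24.72
1.275 [2.7 2.6]  25.0
1.3 [2.7 2.7] (np.float64(106.09), np.float64(1.332), 1953) 25.33
1.325 [2.6 3. ]  25.62
1.35 [3.6 2.6] (np.float64(107.29), np.float64(1.385), 2026) 25.95
1.375 [2.7 2.8]  26.23
1.4 [3.6 3.3] (np.float64(108.45), np.float64(1.436), 2077) 26.57
1.425 [3.2 2.1]  26.85
1.45 [3.4 2.8] (np.float64(109.65), np.float64(1.486), 2123) 27.18
1.475 [3.3 3. ]  27.47
1.5 [3.6 3.4] (np.float64(110.88), np.float64(1.535), 2143) 27.8
1.525 [4.1 3.2]  28.08
1.55 [2.7 2.6] (np.float64(111.99), np.float64(1.588), 2175) 28.42
1.575 [1.7 1.9]  28.7
1.6 [ 0.9 -0.1] (np.float64(112.63), np.float64(1.641), 2171) 29.03
```

The handle is on the crest (lift 7.3 mm), so I'll go on in finer steps until it drops.

```bash
python3 - <<'E'
from h import *
from bench import *
d=.0195; w=1.6
for i in range(16):
    w+=.013; move_l(tcp(w,d),.04,down(w)); f=force(state,hold,w,2); a=arm_z(get_image("wrist"),w)
    print(round(w,3),np.round(f,1),a,round(state()["time"],2))
    if f[0]>5 or (a and a[0]<108.8): break
E
```

```text
1.613 [ 0.3 -0.3] (np.float64(112.59), np.float64(1.652), 2228) 29.37
1.626 [ 0.1 -0.2] (np.float64(112.59), np.float64(1.664), 2198) 29.7
1.639 [ 0.3 -0.3] (np.float64(112.52), np.float64(1.677), 2192) 30.03
1.652 [0.1 0.4] (np.float64(112.43), np.float64(1.693), 2158) 30.37
1.665 [0.  0.1] (np.float64(108.05), np.float64(1.766), 2096) 30.7
```

It dropped into the notch (lift ≈2.7 mm). I'll back off, move clear and check.

```bash
python3 - <<'E'
from h import *
from bench import *
w=1.665; p=tcp(w,.05); move_l(p,.1); move_l([*p[:2],.26],.25); hold(.5)
im=get_image("wrist"); print(arm_z(im,1.72),state()["ft_force"],state()["time"])
uv,P=grid(im,(0,0,560,420)); X=np.array([np.cos(YAW),np.sin(YAW),0]);Y=np.array([-X[1],X[0],0]);H=np.array([.6505,.1662,.076])
a=(P-H)@X;b=(P-H)@Y
m=(a<-.02)&(a>-.155)&(abs(b)>.04)&(abs(b)<.075)&(P[:,2]<.09)&(P[:,2]>.07); print("lid slope",np.polyfit(a[m],P[m,2],1),m.sum())
cv2.imwrite("pics/w5.png",im["frame"])
E
```

```text
(np.float64(107.99), np.float64(1.757), 795) [ 0.04984346  0.49329312 -0.43357553] 32.3833
lid slope [0.01887251 0.08098499] 8035
```

View pics/w5.png

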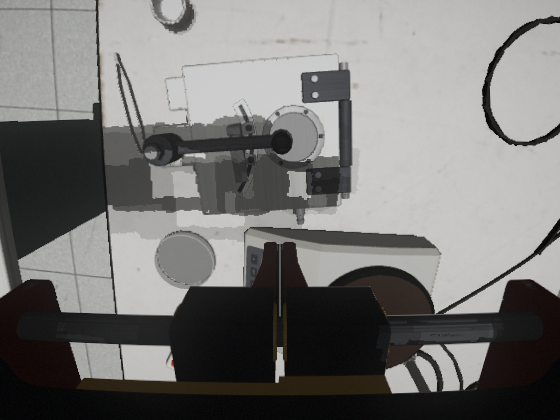

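The picture shows the handle from its hub (160,150) over the keeper to the knob (283,142), and the lid flat. The fingers are well clear, so I'm handing in.

```bash
python3 -c "
from bench import *
print(job_done())"
```

```text
the job is handed in; nothing more can be done
None
```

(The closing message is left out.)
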